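Push a steel blank out over the filings tray

ROBOT

A 7-joint arm with a two-finger parallel gripper is mounted at the origin on the work surface. World frame = base frame: x ahead of the robot, y to its left, z up, the work surface at z = 0. Lengths are in mm, angles in rad, forces in N, time in s.
With the tool pointing down it reaches from about 400 to 900 mm from the base axis. Payload 5.6 kg.
Tool frame: the origin (TCP) lies midway between the tips of the shut fingers; the grasp point (between the pads) lies 19 mm behind it; z points along the fingers, y is the line along which they close (so a half turn about z gives the same grasp; the last joint's range is limited). The gripper opens to 92 mm and grips with 3 to 60 N. Pads are 20 mm wide; open, the fingers measure 128 mm over their backs; the gripper's body (75 mm by 189 mm) begins 69 mm behind the grasp point.
Start: joints at [1.243, 0.468, -0.012, 1.603, 0.006, 1.071, -0.056], TCP at [182.585, -623.836, 214.592] pointing down, gripper open.
Joint ranges: [-2.53, 2.53], [-0.31, 2.02], [-1.57, 1.55], [0.28, 2.44], [-1.29, 4.43], [0.15, 1.84], [-2.92, 2.92]. Speed limits (rad/s): [2.57, 2.57, 3.14, 3.14, 3.14, 3.14, 3.14].

INTERFACE

Orientations are given as a rotation vector (axis times angle).
In Python, from cell import robot, grip, kin, viewer gives the robot as it stands. Calls block until the motion is done:
- robot.movep(position, orientation): joint-space move of the TCP to a pose.
- robot.servo_line(position, feed=150, rotation=None): straight line of the TCP; rotation=None keeps the orientation; feed is the mean speed in mm/s.
- robot.goto_joints(angles): joint-space move.
- grip(opening, newtons=None): opening from 0.0 (shut) to 1.0 (fully open); newtons is the grip in N (None keeps the last); returns when the fingers have stopped.
- robot.hold(seconds).
- kin.ik(position, orientation): joint angles nearest the present ones, or None.
- robot.observe(): the state.
- viewer.read_camera(name): name is "side" or "top"; returns the picture (384x512x3 uint8, red, green, blue); there is no depth.
- viewer.camera_info(name): a dict with "camera_matrix" (3x3 intrinsics, pixels), "R" (3x3) and "t" (3): a world point X has camera coordinates R X + t. Camera axes: x right, y down, z forward; pixel columns grow to the right and rows downward; lengths in mm; the calibration is good to about 2 mm. A picture is of the moment at which its call begins. camera_info takes no time and is no camera call.
A pose or a line that the arm cannot do raises robot.IKError and nothing moves.
- robot.job_done(): hands the job in; it is judged then, once.
Trained networks look in the newest picture that a camera, given by its name, has taken for a name from the list of things; names that differ only in an ending like _2 or _b are one class to them, and where a whole thing is asked for, a point or a joint stands for the part that bears it (a point fixed in the world has none). Each returns a list of dicts, best first, with "confidence" (0 to 1); they miss things now and then, are a little off and sometimes report something else, mostly with a low value. They report only what shows in the picture. A call takes as long as a camera call. They do not tell look-alikes from the thing itself.
- viewer.silhouettes(name, camera): "mask" (384x512 bool, what is visible of it).
- viewer.pinpoint(name, camera): "at" ([x, y, z] in mm, in the coordinates of the camera as it stood for that picture, good to about 4 mm: a listed point, or the origin of a listed thing).
The state is a dict: "t": time; "joints": joint angles; "joint_velocities": joint speeds; "joint_torque": joint torques, N m; "tcp_pos": TCP position; "tcp_rot": TCP orientation; "contact_force": force on the tool from outside, world axes, zero at the start; "wrist_torque": the same for the moment, N m; "grip_width": opening from 0.0 (shut) to 1.0 (fully open); "grip_force": force on a finger pad.
Only numpy, scipy, OpenCV 4.12 (cv2) and the standard library are available. Lean on these libraries where they do the work, as an engineer would, in place of code of your own. Each camera call takes 0.05 s, during which the arm holds its last target. There are 200 camera calls.

TASK

On the raised filing ledge lies a flat steel blank. Push it with your fingertips until it lies flat and square against the ledge's fence strip and its end sticks out about 30 mm past the end of the ledge, on the side where the filings tray stands, ready for filing. Only push or slide it, never lift it or let it fall, and leave the bottle, the white case and the screwdriver where they are.

Things in the scene. Friction and masses are not known exactly. Their poses are not given: they have to be found in the camera images.
- ledge: Fixed light-wood board, 150 mm wide (x), 300 long (y), top face 45 mm above the table, turned up to 0.3 rad. Origin: centre of its underside. Along its +x edge (far from the robot) runs a dark fence strip 14 mm wide, 12 mm above the top face, inner face at ledge x = +61 mm. The near edge (x = -75 mm) and both ends (y = +150, -150 mm) are open.
- blank: Loose flat steel blank, 92 mm wide (x), 110 long (y), 5 thick, about 0.4 kg, lying on the ledge a little askew, 5 to 35 mm off the fence. Origin: centre of its underside. Slides under about 1 to 4 N. Against the fence its centre is at ledge x = +15 mm; sticking out 30 mm, at ledge y = +125 or -125 mm (sign: the tray's end).
- tray: Filings tray, a fixed open dark steel tray 120 x 110 mm, 22 mm high, standing on the table just past one end of the ledge, at its +y end in some starts and at its -y end in others (about 225 mm from the ledge's origin). Origin: centre of its underside.
- bur_stand: Fixed round slice of wood, 90 mm across and 38 mm high, with thin steel burs standing in it up to 70 mm above the table; it stands past the end of the ledge opposite the tray. Origin: centre of its underside. Not to be used.
- bottle: Loose clear bottle with a blue cap, 52 mm across, 135 mm tall, standing beyond the fence. Origin: centre of its underside. Leave it.
- case: Loose small rounded white case, 46 x 60 mm, 26 mm high, beyond the fence. Origin: centre of its underside. Leave it.
- screwdriver: Loose screwdriver 150 mm long, lying on the table between the robot and the ledge. Its x runs along it. Leave it.
Things that resemble listed ones, but are neither listed nor needed, are in the scene too. Several things have the shape of the blank; the one meant has the colours described above.

How it is judged (in metres and radians):
At the end, for the whole second after the job is handed in: The blank lies flat on the ledge at rest, square to the fence within 0.06 rad, its centre no more than 5 mm off its place against the fence, and sticks out 20 to 40 mm past the ledge end at the tray (((y of tray in the frame of ledge above 0 m and y of blank in the frame of ledge between 0.115 and 0.135 m) or (y of tray in the frame of ledge below 0 m and y of blank in the frame of ledge between -0.135 and -0.115 m)) and x of blank in the frame of ledge above 0.01 m and angle between the x axis of blank and the x axis of ledge, either way round below 0.06 rad and angle between blank's own z axis and vertical below 0.05 rad and height (world z) of blank between 0.042 and 0.048 m and linear speed of blank below 0.01 m/s); the robot touches nothing.
It fails at once if the blank is lifted more than 10 mm off the ledge (height (world z) of blank above 0.055 m).
It fails at once if the blank tips or falls off the ledge (angle between blank's own z axis and vertical above 0.2 rad or height (world z) of blank below 0.035 m).
It fails at once if the bottle, the case or the screwdriver is moved more than 20 mm (distance of any of bottle, case, screwdriver from where it was at the start of the episode above 0.02 m).
It also fails if it takes over 48 s, if anything falls off the work surface, if the arm or the gripper's body presses on something with over 40 N, if the wrist force passes 120 N, or if a joint passes its speed limit or range.

## Working session

There is one attempt and no reset: what is moved stays moved. The work goes in short steps, each a Python script; the robot and the scene stay as the last script left them, time stands still between calls to the robot, and variables do not carry over. Pictures are saved under pics/ and viewed, at most 10 in all, crops included, and the job is handed in when it is done.

```bash
mkdir -p pics; cat > h.py <<'E'
import numpy as np, cv2
from cell import robot, grip, kin, viewer
def snap(n,f):
    im=viewer.read_camera(n); cv2.imwrite(f,im[:,:,::-1]); return im
def w(n,p):
    c=viewer.camera_info(n); return np.array(c["R"]).T@(np.array(p)-np.array(c["t"]))
def px(n,X):
    c=viewer.camera_info(n); q=np.array(c["camera_matrix"])@(np.array(c["R"])@np.array(X)+np.array(c["t"])); return q[:2]/q[2]
def onz(n,uv,z):
    c=viewer.camera_info(n); R=np.array(c["R"]);t=np.array(c["t"])
    d=R.T@np.linalg.inv(np.array(c["camera_matrix"]))@np.array([uv[0],uv[1],1.]); o=-R.T@t
    return o+d*(z-o[2])/d[2]
E
python3 - <<'E'
from h import *
a=snap("top","pics/t0.png"); b=snap("side","pics/s0.png")
for c in("top","side"):
  print(c, w(c,[0,0,0]).round())
  for n in("ledge","blank","tray","bur_stand","bottle","case","screwdriver"):
    for d in viewer.pinpoint(n,c)[:4]:
      p=w(c,d["at"]);print(n,round(d["confidence"],2),p.round(1),px(c,p).round())
o=robot.observe();print(o["t"],o["tcp_rot"])
E
```

```text
top [ 368.    2. 1063.]
blank 0.98 [ 754.9 -226.8   -1.1] [358. 118.]
blank 0.63 [544.2 -14.9  41.5] [278. 192.]
blank 0.35 [523.2 217.    0.9] [188. 201.]
tray 0.81 [ 5.661e+02 -2.386e+02  5.000e-01] [364. 187.]
bur_stand 0.72 [522.7 216.4  -1.7] [189. 201.]
bottle 0.76 [711.5  56.8  -1.9] [251. 133.]
case 0.74 [687.  -63.2  -0. ] [296. 142.]
screwdriver 0.84 [407.8 -23.2   0.8] [280. 247.]
side [207. 847. 576.]
ledge 0.71 [540.1 -16.3   1.1] [246. 207.]
blank 0.9 [ 750.1 -222.9    1. ] [209. 167.]
blank 0.86 [541.1 -15.1  41. ] [245. 195.]
blank 0.72 [304.6 203.2   2.1] [313. 275.]
blank 0.71 [682.1 -66.5   1.9] [208. 191.]
tray 0.93 [ 564.  -238.4   -0.6] [262. 173.]
bur_stand 0.55 [527.6 214.7  -1.2] [217. 259.]
bottle 0.84 [712.2  60.3   1.4] [179. 211.]
case 0.7 [679.8 -67.1   3.6] [208. 191.]
screwdriver 0.63 [407.8 -22.1   4. ] [292. 213.]
0.8 [ 3.10971938e+00  4.45706558e-01 -5.07203892e-06]
```

View pics/t0.png

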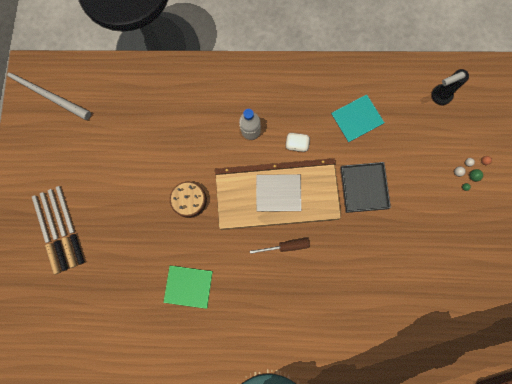

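View pics/s0.png

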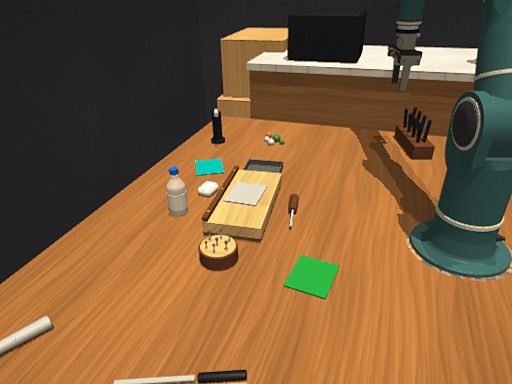

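The top view shows x up and y to the left. Blank candidates are a grey plate on the ledge at (278,192), a teal plate at (358,118) and a green plate at (188,287). The grey one fits: it is steel-coloured and lies on the ledge. The tray at (364,187) is at the ledge's -y end. I'll confirm with one enlarged crop and measure the geometry.

```bash
cat >> h.py <<'E'
def rect(n,cam,z,near):
    for d in viewer.silhouettes(n,cam):
        m=d["mask"].astype(np.uint8); ys,xs=np.nonzero(m)
        if np.hypot(xs.mean()-near[0],ys.mean()-near[1])<15:
            c=max(cv2.findContours(m,0,cv2.CHAIN_APPROX_NONE)[0],key=len)[:,0,:]
            W=np.array([onz(cam,p,z)[:2] for p in c],np.float32)
            (cx,cy),(a,b),th=cv2.minAreaRect(W)
            th=np.radians((th+45)%90-45)
            return np.array([cx,cy]),(a,b),th,d["confidence"]
E
python3 - <<'E'
from h import *
im=snap("top","pics/t1.png")
cv2.imwrite("pics/crop.png",cv2.resize(im[150:236,205:345,::-1],None,fx=5.7,fy=5.7,interpolation=cv2.INTER_CUBIC))
for c,near in(("top",(278,192)),("side",(246,193))):
  if c=="side": viewer.read_camera(c)
  print(c,"blank",rect("blank",c,50,near)); print("ledge",rect("ledge",c,45,near)); print("tray",rect("tray",c,22,(364,187) if c=="top" else (265,167)))
E
```

```text
top blank (array([541.00360107, -14.48897552]), (92.69391632080078, 106.86923217773438), np.float64(0.020489703959175546), 0.87)
ledge (array([538.68847656, -12.51147461]), (157.91717529296875, 302.8558349609375), np.float64(0.10249490873311555), 0.84)
tray (array([ 563.86230469, -235.08494568]), (122.26957702636719, 113.6535415649414), np.float64(0.10298172625800363), 0.85)
side blank (array([540.07507324, -11.83813858]), (94.85709381103516, 114.25152587890625), np.float64(0.021834808369125724), 0.8)
ledge (array([535.79901123,  -2.42250061]), (167.0038604736328, 363.668701171875), np.float64(0.10689703911361087), 0.63)
tray (array([ 560.56298828, -247.49504089]), (120.52184295654297, 87.62187194824219), np.float64(0.09488867931087545), 0.82)
```

View pics/crop.png

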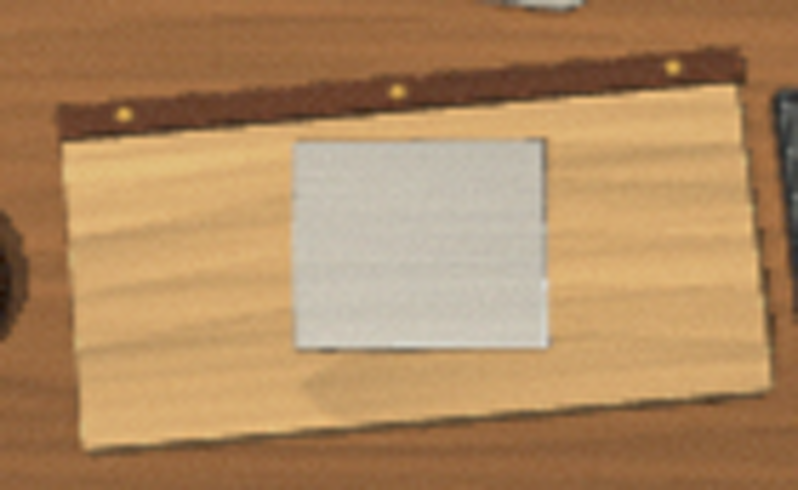

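The crop confirms it: a brushed grey plate on the ledge, spanning crop (293,140)-(547,348), about 13 mm off the dark fence. Next I'll compute the ledge pose from its crop corners and check IK for the planned pushes.

```bash
cat >> h.py <<'E'
from scipy.spatial.transform import Rotation as Ro
def rot(yaw): return (Ro.from_euler("z",yaw)*Ro.from_matrix(np.diag([1.,-1,-1]))).as_rotvec()
def L2W(p,xy,th):
    c,s=np.cos(th),np.sin(th); return np.array([[c,-s],[s,c]])@np.array(xy,float)+p
def W2L(p,xy,th):
    c,s=np.cos(th),np.sin(th); return np.array([[c,s],[-s,c]])@(np.array(xy,float)-p)
E
python3 - <<'E'
from h import *
f=lambda u,v,z=45:onz("top",((u+.5)/5.7-.5+205,(v+.5)/5.7-.5+150),z)[:2]
loc=np.array([[-75,150],[-75,-150],[61,-150],[61,150]]) # bl br tr tl
W=np.array([f(83,449),f(770,389),f(737,84),f(62,142)])
# rigid fit
lc,wc=loc.mean(0),W.mean(0); H=(loc-lc).T@(W-wc); th=np.arctan2(H[0,1]-H[1,0],H[0,0]+H[1,1])
p=wc-L2W(np.zeros(2),lc,th); print("ledge",p,th)
print("resid",[ (L2W(p,l,th)-q).round(1) for l,q in zip(loc,W)])
B=[f(293,349,50),f(548,349,50),f(546,140,50),f(294,140,50)]
print("blank in ledge",W2L(p,np.mean(B,0),th),[W2L(p,b,th).round(1) for b in B])
for nm,xy,y in(("fence0",(-90,0),th),("fence1",(-40,-125),th),("end0",(15,100),th+np.pi/2),("end0-",(15,100),th-np.pi/2),("end1",(15,-60),th+np.pi/2),("end1-",(15,-60),th-np.pi/2)):
  for z in(47,110): 
    q=kin.ik([*L2W(p,xy,th),z],rot(y)); print(nm,z,None if q is None else np.round(q,2))
E
```

```text
ledge [539.81508213 -12.30741706] 0.10190025363674418
resid [array([-0. ,  1.3]), array([-0.4, -1.9]), array([ 0.4, -0.4]), array([0. , 0.9])]
blank in ledge [ 0.91879497 -4.06265734] [array([-40.3,  54.7]), array([-49.7, -54.7]), array([ 41.9, -63.1]), array([51.7, 46.8])]
fence0 47 [ 0.33  0.45 -0.42  2.17  0.33  0.58 -1.8 ]
fence0 110 [ 0.41  0.34 -0.51  2.13  0.25  0.72 -1.73]
fence1 47 [ 0.39  0.53 -0.23  1.99  0.2   0.64 -1.44]
fence1 110 [ 0.45  0.43 -0.3   1.96  0.18  0.77 -1.42]
end0 47 [ 0.26  0.64 -0.62  1.93  0.53  0.75 -0.57]
end0 110 [ 0.36  0.57 -0.75  1.89  0.5   0.88 -0.55]
end0- 47 [ 0.66  1.1  -1.34  1.9   1.17  1.22  2.13]
end0- 110 [ 0.67  0.94 -1.33  1.88  1.    1.2   2.23]
end1 47 [ 0.52  0.64 -0.59  1.89  0.51  0.76 -0.26]
end1 110 [ 0.54  0.55 -0.62  1.87  0.41  0.86 -0.18]
end1- 47 [ 0.01  0.55  0.07  1.93 -0.06  0.66 -2.92]
end1- 110 [-0.82  0.92  1.34  1.95 -1.    1.17 -2.1 ]
```

```bash
cat >> h.py <<'E'
P=np.array([539.8,-12.3]); TH=0.102
def mv(x,y,z,yaw): robot.movep([*L2W(P,(x,y),TH),z],rot(TH+yaw))
def ln(x,y,z,feed=120): robot.servo_line([*L2W(P,(x,y),TH),z],feed=feed)
def F(): return W2L(np.zeros(2),robot.observe()["contact_force"][:2],TH)
def push(a,b,z,fmax,step=4,feed=60):
    a=np.array(a,float);b=np.array(b,float);n=max(1,int(np.ceil(np.linalg.norm(b-a)/step)));log=[]
    for k in range(1,n+1):
        q=a+(b-a)*k/n; ln(*q,z,feed); f=F(); log.append((q.round(1).tolist(),f.round(1).tolist()))
        if np.linalg.norm(f-f0[0])>fmax: break
    print(log[::max(1,len(log)//5)],log[-1]); return q
f0=[np.zeros(2)]
E
python3 - <<'E'
from h import *
grip(0.6)
mv(-74,-4,150,0); ln(-74,-4,60); ln(-74,-4,47,60)
f0[0]=F(); print(f0, robot.observe()["contact_force"])
q=push((-74,-4),(-36,-4),47,9)
ln(q[0]-8,q[1],47); ln(q[0]-8,q[1],120)
viewer.read_camera("top")
r=rect("blank","top",50,(278,188)); print(W2L(P,r[0],TH),r[1],r[2]-TH,robot.observe()["t"])
E
```

```text
[array([-0.87679784,  0.03082541])] [-0.87537943 -0.05861318 -0.34044717]
[([-70.2, -4.0], [-0.5, 0.8]), ([-62.6, -4.0], [-0.2, -0.2]), ([-55.0, -4.0], [-2.1, -1.3]), ([-47.4, -4.0], [-1.6, -1.7]), ([-39.8, -4.0], [-6.6, 0.4])] ([-36.0, -4.0], [-14.5, 0.4])Traceback (most recent call last):
  File "<stdin>", line 8, in <module>
TypeError: 'NoneType' object is not subscriptable
```

```bash
python3 - <<'E'
from h import *
grip(0.4)
mv(13,85,110,np.pi/2); ln(13,85,47,100)
f0[0]=F(); print(f0)
q=push((13,85),(13,-50),47,12,step=8,feed=80)
ln(13,q[1]+10,47); ln(13,q[1]+10,120); ln(-20,100,200,200)
snap("top","pics/t2.png"); o=robot.observe(); print(o["t"],o["tcp_pos"])
for n,z in(("blank",50),("ledge",45)):
  for d in viewer.silhouettes(n,"top"): print(n,d["confidence"],d["mask"].sum(),np.argwhere(d["mask"]).mean(0)[::-1])
r=rect("blank","top",50,(315,184)); print(r and (W2L(P,r[0],TH),r[1],r[2]-TH))
E
```

```text
[array([0.46223188, 0.92854565])]
[([13.0, 77.1], [0.4, 0.8]), ([13.0, 53.2], [-0.0, 1.0]), ([13.0, 29.4], [-0.6, -0.4]), ([13.0, 5.6], [0.1, -0.3]), ([13.0, -18.2], [-1.4, 0.8]), ([13.0, -42.1], [-0.2, 0.0])] ([13.0, -50.0], [-0.5, -1.0])
17.75 [509.76141657  83.57047776 199.12031032]
blank 0.86 1649 [187.59005458 286.68405094]
blank 0.66 1427 [356.72179397 117.83251577]
blank 0.6 1634 [323.01468788 183.1621787 ]
ledge 0.95 2271 [299.9682959  189.82606781]
(array([  14.36880382, -116.11412189]), (93.97462463378906, 110.36695861816406), np.float64(0.005572749661191229))
```

View pics/t2.png

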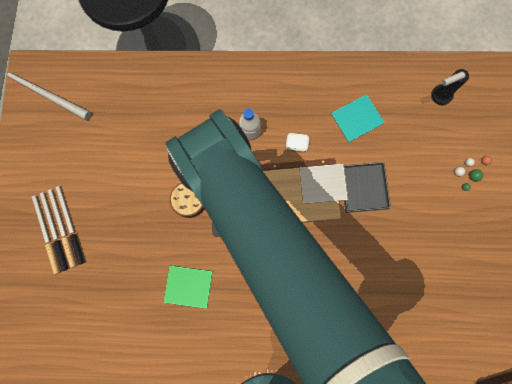

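The blank at (323,183) is square against the fence, centred at about y = -116. I'll push it 9 mm further, reseat it gently on the fence and check.

```bash
python3 - <<'E'
from h import *
ln(13,-30,110,200); ln(13,-30,47,100); f0[0]=F()
push((13,-30),(13,-59),47,12,step=8)
ln(13,-45,47); ln(13,-45,120)
mv(-74,-122,110,0); ln(-74,-122,47,80); f0[0]=F()
q=push((-74,-122),(-36,-122),47,8,step=4)
ln(q[0]-12,-122,47); ln(q[0]-12,-122,120)
mv(-100,250,250,0)
im=snap("top","pics/t3.png"); 
cv2.imwrite("pics/c3.png",cv2.resize(im[150:236,265:405,::-1],None,fx=5.7,fy=5.7,interpolation=cv2.INTER_CUBIC))
print(robot.observe()["t"])
r=rect("blank","top",50,(325,183)); print(r and (W2L(P,r[0],TH),r[1],r[2]-TH))
viewer.read_camera("side")
for c in("top","side"):
  for n in("blank","bottle","case","screwdriver"):
    for d in viewer.pinpoint(n,c)[:4]: p=w(c,d["at"]);print(c,n,p.round(1),W2L(P,p[:2],TH).round(1))
E
```

```text
[([13.0, -37.2], [0.4, 0.6]), ([13.0, -44.5], [1.0, -0.1]), ([13.0, -51.8], [-0.3, 0.2]), ([13.0, -59.0], [-0.3, 0.4])] ([13.0, -59.0], [-0.3, 0.4])
[([-70.2, -122.0], [0.7, 0.6]), ([-62.6, -122.0], [0.2, 0.4]), ([-55.0, -122.0], [0.4, 0.5]), ([-47.4, -122.0], [-0.1, 0.0]), ([-39.8, -122.0], [-4.7, -0.6])] ([-36.0, -122.0], [-12.7, -0.0])
28.8167
(array([  16.05434533, -124.24806156]), (94.87071990966797, 111.21473693847656), np.float64(0.0173975011515225))
top blank [ 755.  -226.2   -3.7] [ 192.3 -234.7]
top blank [304.8 209.3  -0.5] [-211.3  244.4]
top blank [ 569.5 -135.5   45.1] [  17.  -125.6]
top bottle [711.8  60.4   0.8] [178.6  54.8]
top bottle [541.  -17.2   2.7] [ 0.7 -5. ]
top case [ 6.819e+02 -6.270e+01 -2.000e-01] [136.2 -64.6]
top screwdriver [407.5 -20.3  -1. ] [-132.4    5.5]
side blank [ 751.6 -224.2   -1.1] [ 189.1 -232.4]
side blank [304.8 208.    2.5] [-211.3  243. ]
side blank [ 565.8 -132.7   40.1] [  13.6 -122.4]
side blank [525.6 212.5  -0.9] [  8.8 225.1]
side bottle [713.4  61.2   5.1] [180.1  55.4]
side case [682.7 -68.2   2. ] [136.5 -70.2]
side screwdriver [406.6 -22.6   1.5] [-133.5    3.3]
```

View pics/c3.png

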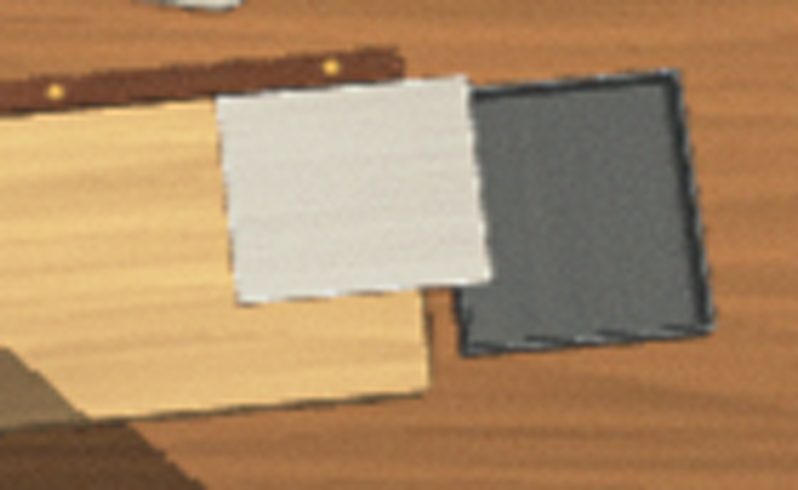

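The crop shows the blank flush and parallel to the fence. It overhangs the ledge end by about 70 crop px, roughly 30 mm, from (421,290) to (492,283). The bottle, case and screwdriver haven't moved beyond measurement noise.

```bash
python3 -c "
from h import *
print(robot.job_done())"
```

```text
the job is handed in; nothing more can be done
None
```

I handed the job in at about 29 s of the 48 s limit: by the last camera measurement, the steel blank lies flat and square against the fence, sticking out about 30 mm past the ledge end at the tray; no verdict was returned.

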